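# Stand the masher in the covered utensil well

## Task

Set up the pass for service: first slide the cover of the steel utensil well fully open, then pull the masher (the utensil with the T-shaped crossbar) straight up out of its steel pot and stand it upright on the floor of the well. Lower it in rather than dropping it, leave its pot standing where it is, and do not disturb the other two pots with their utensils, or the bottle.

Things in the scene. Friction and masses are not known exactly. Their poses are not given: they have to be found in the camera images.
- well: Fixed low steel box, 136 (x) by 246 (y) mm. Origin: centre of its underside, on the table. Its half towards its own -y is an open well; the half towards its +y is a solid deck, top 83 mm above the table, over which the cover parks. Along both x sides run dark guide rails, 8 mm wide, tops 93 mm above the table. Yaw varies within 25 degrees.
- well_floor (a point): Centre of the well's inner floor, 12 mm above the table; axes as those of well. The well's mouth is right above it: inside 110 by 110 mm, 5 mm walls, wall tops 83 mm above the table.
- cover (a joint): Flat aluminium cover, 118 by 118 by 6 mm (top 90.5 mm above the table), sliding level in the well's guide rails towards the well's own +y: 0 m fully covers the well, 0.118 m is fully open, against the end stop, with the cover over the deck. Starts 0 to 30 mm open. It stays where it is left; about 2 N of friction.
- cover_grip (a point): On the cover's grip, an upright black plate mid-cover: 60 mm along the well's x, 12 mm thick along the well's y (the slide direction), 35 mm high; its top is 125.5 mm above the table. The point is in the plate's middle, 113.5 mm above the table (12 mm below its top); it moves with the cover.
- masher: Steel potato masher, 200 mm tall, 175 to 350 g, standing upright, head down, in a steel pot. Origin: centre of the underside of its flat round foot (62 mm diameter, 6 mm thick); z up along the stem. Two wires rise from the foot and join in a 12 mm round stem at 85 mm, which carries a black crossbar.
- masher_bar (a point): Centre of the masher's crossbar, 192 mm above the underside of the foot. The bar is a round rod of 16 mm diameter, 70 mm long along the masher's own x; it may point in any direction.
- masher_pot: Loose open round steel pot that holds the masher: outer diameter 84 mm, height 100 mm, 3 mm wall, inner floor 5 mm above the table, about 600 g. Origin: centre of its underside. The masher's foot stands on its inner floor with a few mm of play all round.
- ladle_pot: An identical pot that holds the ladle. The three pots trade places; they stand 120 mm or more apart (centres), their utensils as tall as the masher: carry it round them, not over. Leave alone.
- pestle_pot: An identical pot that holds the pestle. Leave alone.
- ladle: Steel ladle standing in its pot, 189 mm tall: a flat 14 mm strip handle bent over in a hook at the top. Origin: centre of its underside. Leave alone.
- pestle: Turned wooden pestle standing in its pot, 190 mm tall, with a round swelling top and no crossbar. Origin: centre of its underside. Leave alone.
- bottle: Green glass bottle, 60 mm diameter, 170 mm tall, standing on the table at the far side. Origin: centre of its underside. Leave alone.
Things that resemble listed ones, but are neither listed nor needed, are in the scene too. Leave any pink look-alike of the masher_pot alone.

How it is judged:
By the outcome, as a careful person would: the job done as asked, in the order asked, and still so for the second after the job is handed in, with the robot touching nothing.
It also fails if it takes over 58 s, if anything falls off the work surface, if the arm or the gripper's body presses on something with over 40 N, if the wrist force passes 120 N, or if a joint passes its speed limit or range.

## Robot

A 6-joint arm with a two-finger parallel gripper is mounted at the origin on the work surface. World frame = base frame: x ahead of the robot, y to its left, z up, the work surface at z = 0. Lengths are in m, angles in rad, forces in N, time in s.
With the tool pointing down it reaches from about 0.375 to 0.975 m from the base axis. Payload 3.8 kg.
Tool frame: the origin (TCP) lies at the very end of the fingers, on their centre line; the grasp point (between the pads) lies 19 mm behind it; z points along the fingers, y is the line along which they close (so a half turn about z gives the same grasp; the last joint's range is limited). The gripper opens to 85 mm and grips with 20 to 120 N. Pads are 22 mm wide; open, the fingers measure 114 mm over their backs; the gripper's body (76 mm by 85 mm) begins 54 mm behind the grasp point. The pads swing forward as they close: fully open they stand 13 mm farther back than shut.
Start: joints at [-1.216, 0.264, 1.604, -0, 1.274, -0.037], TCP at [0.258, -0.624, 0.203] pointing down, gripper open.
Joint ranges: [-2.63, 2.63], [-0.94, 2.18], [0.31, 2.57], [-1.31, 4.45], [0, 2.66], [-2.55, 2.55]. Speed limits (rad/s): [2.57, 2.57, 3.14, 3.14, 3.14, 3.14].

## Interface

Orientations are given as a rotation vector (axis times angle).
In Python, from workcell import bot, vision gives the robot as it stands. The module is installed in compiled form; this text tells all that it offers.
- The arm moves only by the tool play_rows, never from a script. Its argument "moves" is a list that holds one entry, the list of rows, each a list of 7 numbers: the turn, a rotation vector about the tool's x, y, z as a fraction of full scale, then the shift along the tool's x, y, z as a fraction of full scale, then the finger opening in mm, from 0 to 85.4. In form: [[[ax, ay, az, x, y, z, jaw], ...]]. A call has 1 to 5 rows; each row shifts and turns the commanded pose from where the row before left it, along the tool's axes as they then stand; what a row does not reach is not made up. Full scale, the value 1, is 0.1 m for a shift and 0.5 rad for a turn. A row lasts 1/12 s, in which the tool goes at most 41.7 mm and 7.16 degrees, less where a joint would pass 70% of its speed; a pose out of reach is approached as far as the arm can. A call with a number of a shift or a turn outside -1 to 1 is refused whole. A call with a gripper value outside its range is refused whole. The fingers move at their own pace and stop on an object; "newtons" is the grip in N (left out, the last holds). Time passes only in rows, so rows that do not move let the fingers close. It gives the time, the measured TCP pose, the force, the opening and the grip force at its end, in the units of the state.
- bot.read_state(): the state, without advancing time (a new reading comes with each control period).
- vision.read_camera(name): name is "scene" or "top"; returns a dict with "image" (420x560x3 uint8, red, green, blue), "depth" (420x560 float32, m along the optical axis (not along the pixel's ray), 0 where there is no reading), "K" (3x3 intrinsics, pixels), "R" (3x3) and "t" (3): a world point X has camera coordinates R X + t. Camera axes: x right, y down, z forward; pixel columns grow to the right and rows downward; lengths in m; the calibration is good to about 2 mm. A picture is of the moment at which its call begins.
- bot.finish_job(): hands the job in; it is judged then, once.
The state is a dict: "time": time; "q": joint angles; "joint_vel": joint speeds; "joint_torque": joint torques, N m; "tool_pos": TCP position; "tcp_rot": TCP orientation; "wrist_force": force on the tool from outside, world axes, zero at the start; "torque": the same for the moment, N m; "width": opening from 0.0 (shut) to 1.0 (fully open); "grip_force": force on a finger pad.
Only numpy, scipy, OpenCV 4.12 (cv2) and the standard library are available. Lean on these libraries where they do the work, as an engineer would, in place of code of your own. Each camera call takes 0.05 s, during which the arm holds its last target. There are 200 camera calls.

## Working session

There is one attempt and no reset: what is moved stays moved. The work goes in short steps, Python scripts to look and compute and a tool call to move; the robot and the scene stay as the last step left them, time stands still between calls to the robot, and variables do not carry over. Pictures are saved under pics/ and viewed, at most 10 in all, crops included, and the job is handed in when it is done.

Besides the shell and the picture viewer there is one more tool, called after "Call:" by a JSON object that holds its "name" and its "arguments", one argument or row to a line. play_rows: Moves the arm, as the interface text tells. Its arguments: {"type":"object","properties":{"moves":{"type":"array","items":{"type":"array","items":{"type":"array","items":{"type":"number"}}}},"newtons":{"type":"number"}},"required":["moves"]}

```bash
mkdir -p pics
python3 - <<'E'
from workcell import bot, vision
import cv2,numpy as np
for n in("scene","top"):
    c=vision.read_camera(n); np.savez(n+"0.npz",**c)
    cv2.imwrite(f"pics/{n}0.png",c["image"][:,:,::-1]); print(n,c["K"].round(1).tolist(),c["R"].round(3).tolist(),c["t"].round(3).tolist())
print(bot.read_state())
E
```

```text
scene [[393.3, 0.0, 278.7], [0.0, 393.3, 211.8], [0.0, 0.0, 1.0]] [[-0.772, 0.635, -0.012], [0.558, 0.67, -0.49], [-0.303, -0.385, -0.872]] [0.457, -0.273, 1.026]
top [[381.8, 0.0, 276.4], [0.0, 381.8, 206.6], [0.0, 0.0, 1.0]] [[0.091, -0.996, 0.0], [-0.973, -0.089, -0.213], [0.212, 0.019, -0.977]] [-0.061, 0.627, 0.85]
{'time': 0.1, 'q': array([-1.21592355e+00,  2.64673869e-01,  1.60526955e+00,  2.41518125e-05,
        1.27367813e+00, -3.68934914e-02]), 'joint_vel': array([ 0.00031869, -0.00173555, -0.00186034, -0.0004543 ,  0.00134889,
       -0.00017717]), 'joint_torque': array([ 7.96774984e-04, -5.16708934e+01, -3.68589950e+01, -4.32661898e-05,
        6.31276402e-03, -2.80790294e-05]), 'tool_pos': array([ 0.25748765, -0.62317441,  0.20147188]), 'tcp_rot': array([-3.07954691e+00, -6.11055603e-01,  4.68459403e-04]), 'wrist_force': array([ 0.4969641 ,  0.89587477, -0.0904107 ]), 'torque': array([-0.0313944 , -0.0048721 , -0.04708669]), 'grip_force': 0.0, 'width': 1.002706036675475}
```

View pics/scene0.png

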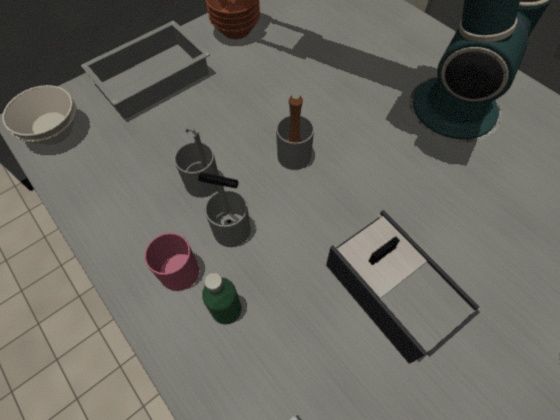

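View pics/top0.png

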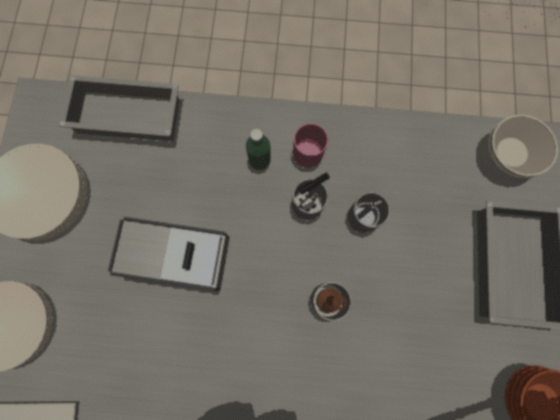

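Scene view: masher bar at (218,180) over its pot (229,218), ladle at (196,165), pestle at (295,130), pink decoy at (172,262), bottle at (222,300), well with cover and grip at (384,250). Top view: masher pot (309,200) with bar (316,184), ladle pot (369,212), pestle pot (330,301), pink pot (310,145), bottle (258,148), well (170,255) with grip (189,256).

Possible confusions:
- Masher: the T-bar (top 316,184) against the ladle hook (369,212), pestle (330,301) and empty pink pot (310,145). I choose the T-bar.
- Well: the box with a cover (170,255) against the open trays (122,108) and (525,265). I choose the one with the cover and black grip.

```bash
cat > h.py <<'E'
import numpy as np,cv2
def cloud(c):
    d=c["depth"];v,u=np.mgrid[:d.shape[0],:d.shape[1]]
    K=c["K"];P=np.stack([(u-K[0,2])/K[0,0]*d,(v-K[1,2])/K[1,1]*d,d],-1)
    return (P-c["t"])@c["R"]
def ray(c,uv,z):
    uv=np.atleast_2d(uv).astype(float);r=np.c_[uv,np.ones(len(uv))]@np.linalg.inv(c["K"]).T@c["R"]
    o=-c["R"].T@c["t"];return o+r*((z-o[2])/r[:,2])[:,None]
def rect(p):
    (c,s,a)=cv2.minAreaRect((p[:,:2]*1000).astype(np.float32));return np.round(c,1),np.round(s,1),round(a,1)
E
python3 - <<'E'
import numpy as np,cv2
from h import *
T=dict(np.load("top0.npz"));S=dict(np.load("scene0.npz"))
def show(n,c,box):
    P=cloud(c);x0,x1,y0,y1=box
    P=P[y0:y1,x0:x1];I=c["image"][y0:y1,x0:x1].max(-1);ok=c["depth"][y0:y1,x0:x1]>0
    return P,I,ok
for n,c,wb,mb in(("top",T,(100,240,205,300),(285,335,168,225)),("scene",S,(315,485,205,370),(190,260,165,250))):
    P,I,ok=show(n,c,wb);z=P[...,2]
    m=ok&(z>.108)&(z<.14);print(n,"grip",m.sum(),rect(P[m]),np.median(z[m]),z[m].max())
    m=ok&(z>.086)&(z<.1)&(I<75);print("rails",m.sum(),rect(P[m]))
    m=ok&(z>.07)&(z<.1);print("all",m.sum(),rect(P[m]))
    m=ok&(z>.08)&(z<.1)&(I>120);print("bright",m.sum(),rect(P[m]))
    P,I,ok=show(n,c,mb);z=P[...,2]
    m=ok&(z>.18)&(z<.22);print("bar",m.sum(),rect(P[m]),P[m].mean(0),z[m].max())
    m=ok&(z>.09)&(z<.11);print("rim",m.sum(),cv2.minEnclosingCircle((P[m][:,:2]*1000).astype(np.float32)))
for n,c,b in(("masher/grip",S,(185,260,160,250)),):
    a=c["image"][160:275,175:270];g=c["image"][205:320,330:425]
    t=T["image"][150:265,270:365];w=T["image"][200:315,110:240][:, :95+35]
    row=[cv2.resize(x,None,fx=2.6,fy=2.6,interpolation=2)[:298] for x in(a,t)]
    row2=[cv2.resize(x,None,fx=2.6,fy=2.6,interpolation=2)[:298] for x in(g,w)]
    A=np.hstack(row);B=np.hstack(row2);W=max(A.shape[1],B.shape[1])
    A=np.pad(A,((0,0),(0,W-A.shape[1]),(0,0)));B=np.pad(B,((0,0),(0,W-B.shape[1]),(0,0)))
    o=np.clip(np.vstack([A,B]).astype(float)*1.7,0,255).astype(np.uint8);cv2.imwrite("pics/crop.png",o[:,:,::-1]);print(o.shape)
E
```

```text
top grip 194 (array([492.6, 180.2]), array([12.5, 60.1]), 87.5) 0.1255289644772003 0.12943696117976763
rails 682 (array([494.7, 234.8]), array([245. , 133.9]), 86.6)
all 6175 (array([495.9, 235.5]), array([248. , 136.2]), 86.6)
bright 4813 (array([495.4, 231.3]), array([238. , 117.1]), 86.6)
bar 253 (array([658.5, -79.9]), array([15.7, 68.7]), 37.1) [ 0.65771296 -0.07975662  0.20339456] 0.20893447695157702
rim 191 ((657.53369140625, -81.02935791015625), 42.00303649902344)
scene grip 280 (array([494. , 180.4]), array([12.4, 60.1]), 86.1) 0.12534388839620486 0.12944819609997135
rails 1641 (array([496.7, 235.5]), array([244.2, 136.2]), 86.7)
all 10226 (array([496.5, 234.6]), array([246.5, 136.8]), 86.6)
bright 7288 (array([496.1, 231.3]), array([239.7, 117.7]), 86.5)
bar 384 (array([659.9, -79.6]), array([16.6, 69.4]), 36.4) [ 0.66105442 -0.07745428  0.20189001] 0.20775717907504657
rim 472 ((689.999755859375, -121.33036041259766), 96.39598083496094)
(596, 585, 3)
```

View pics/crop.png

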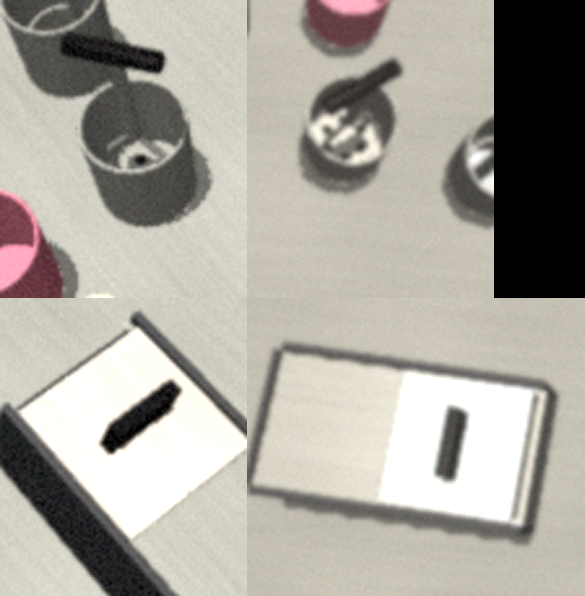

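Top-left and top-right crops confirm that the T-bar stands in the grey pot. The bottom crops show the black grip on the white cover, which is about 5–8 mm open, with the deck towards +y. The depth measurements agree between the two views.

```bash
cat >> h.py <<'E'
from scipy.spatial.transform import Rotation as Ro
def go(start,goals,per=.4):
    """start=(pos,rotvec); goals=[(pos, yaw_deg of tool y, turn_deg signed-hint or None, n)]; prints rows in tool units"""
    p,R=np.array(start[0],float),Ro.from_rotvec(start[1])
    for g,yaw,n in goals:
        y=np.deg2rad(yaw);Y=np.array([np.cos(y),np.sin(y),0]);Z=np.array([0,0,-1.]);G=Ro.from_matrix(np.c_[np.cross(Y,Z),Y,Z])
        for k in range(n,0,-1):
            d=R.inv().apply((np.array(g)-p)/k)/.1; w=(R.inv()*G).as_rotvec()/k/.5
            d=np.round(d,3);w=np.round(w,3)
            print([*map(float,w),*map(float,d)],end=", " if k%5!=1 else "\n")
            p=p+R.apply(d*.1);R=R*Ro.from_rotvec(w*.5)
        print("--")
E
python3 - <<'E'
from workcell import bot
from h import *
s=bot.read_state()
go((s["tool_pos"],s["tcp_rot"]),[((.26,-.62,.36),-30,5),((.4935,.1803,.36),86.6,25),((.4935,.1803,.16),86.6,5)])
E
```

```text
[-0.001, -0.0, -0.262, 0.007, -0.005, -0.317], [-0.001, -0.0, -0.262, 0.008, -0.003, -0.317], [-0.001, -0.0, -0.262, 0.008, -0.002, -0.317], [-0.0, -0.001, -0.262, 0.008, -0.001, -0.317], [-0.001, -0.0, -0.263, 0.008, -0.0, -0.317]
--
[0.0, 0.0, -0.163, 0.324, -0.079, 0.0], [0.0, 0.0, -0.163, 0.329, -0.053, 0.0], [0.0, 0.0, -0.163, 0.333, -0.026, 0.0], [0.0, 0.0, -0.163, 0.333, 0.002, 0.0], [0.0, 0.0, -0.163, 0.332, 0.029, 0.0]
[0.0, 0.0, -0.163, 0.329, 0.056, 0.0], [0.0, 0.0, -0.163, 0.323, 0.082, 0.0], [0.0, 0.0, -0.163, 0.315, 0.108, 0.0], [0.0, 0.0, -0.163, 0.306, 0.134, 0.0], [0.0, 0.0, -0.163, 0.294, 0.158, 0.0]
[0.0, 0.0, -0.163, 0.28, 0.181, 0.0], [0.0, 0.0, -0.163, 0.264, 0.204, 0.0], [0.0, 0.0, -0.163, 0.247, 0.224, 0.0], [0.0, 0.0, -0.163, 0.227, 0.244, 0.0], [0.0, 0.0, -0.163, 0.207, 0.262, 0.0]
[0.0, 0.0, -0.162, 0.185, 0.277, 0.0], [0.0, 0.0, -0.163, 0.162, 0.292, 0.0], [0.0, 0.0, -0.162, 0.138, 0.304, 0.0], [0.0, 0.0, -0.163, 0.113, 0.314, 0.0], [0.0, 0.0, -0.162, 0.087, 0.322, 0.0]
[0.0, 0.0, -0.163, 0.06, 0.328, 0.0], [0.0, 0.0, -0.162, 0.033, 0.332, 0.0], [0.0, 0.0, -0.163, 0.006, 0.333, 0.0], [0.0, 0.0, -0.162, -0.021, 0.332, 0.0], [0.0, 0.0, -0.163, -0.047, 0.33, 0.0]
--
[0.0, 0.0, 0.0, 0.0, 0.0, 0.4], [0.0, 0.0, 0.0, 0.0, 0.0, 0.4], [0.0, 0.0, 0.0, 0.0, 0.0, 0.4], [0.0, 0.0, 0.0, 0.0, 0.0, 0.4], [0.0, 0.0, 0.0, 0.001, 0.0, 0.4]
--
```

Call:
{"name": "play_rows", "arguments": {
  "moves": [
    [[0,0,-0.24,0,0,-0.32,60],[0,0,-0.24,0,0,-0.32,60],[0,0,-0.24,0,0,-0.32,60],[0,0,-0.24,0,0,-0.32,60],[0,0,-0.24,0,0,-0.32,60]]
  ]
}}

```text
time: 0.52
tool_pos: [0.2576, -0.6234, 0.3634]
tcp_rot: [-2.758, -1.502, -0.0]
wrist_force: [-0.0, -0.4, 0.2]
width: 0.704
grip_force: 0.0
```

Call:
{"name": "play_rows", "arguments": {
  "moves": [
    [[0,0,-0.16,0.32,-0.08,0,60],[0,0,-0.16,0.33,-0.05,0,60],[0,0,-0.16,0.33,-0.03,0,60],[0,0,-0.16,0.33,0,0,60],[0,0,-0.16,0.33,0.03,0,60]]
  ]
}}

```text
time: 0.93
tool_pos: [0.313, -0.4661, 0.362]
tcp_rot: [-2.407, -2.017, -0.0]
wrist_force: [-0.2, -0.3, 0.1]
width: 0.702
grip_force: 0.0
```

Run:
```python
from workcell import bot
from h import *
s=bot.read_state();print(s["time"],s["tool_pos"],s["q"])
go((s["tool_pos"],s["tcp_rot"]),[((.4935,.1803,.36),86.6,20)])
```

```text
0.9333 [ 0.31298894 -0.46607648  0.36200258] [-1.02384704e+00 -8.53101859e-03  1.62186979e+00  7.88986807e-05
  1.52930843e+00 -8.48256114e-01]
[0.0, -0.0, -0.169, 0.334, 0.032, 0.001], [0.0, -0.0, -0.169, 0.33, 0.061, 0.001], [0.0, -0.0, -0.169, 0.324, 0.088, 0.001], [0.0, -0.0, -0.169, 0.315, 0.115, 0.001], [0.0, -0.0, -0.169, 0.304, 0.141, 0.001]
[0.0, -0.0, -0.169, 0.291, 0.167, 0.001], [0.0, -0.0, -0.169, 0.276, 0.191, 0.001], [0.0, -0.0, -0.169, 0.259, 0.213, 0.001], [0.0, -0.0, -0.169, 0.24, 0.234, 0.001], [0.0, -0.0, -0.168, 0.22, 0.254, 0.001]
[0.0, -0.0, -0.169, 0.198, 0.271, 0.002], [0.0, -0.0, -0.168, 0.174, 0.287, 0.001], [0.0, -0.0, -0.169, 0.149, 0.301, 0.002], [0.0, -0.0, -0.168, 0.123, 0.312, 0.001], [0.0, -0.0, -0.169, 0.097, 0.321, 0.002]
[0.0, -0.0, -0.168, 0.069, 0.328, 0.001], [0.0, -0.0, -0.169, 0.042, 0.333, 0.002], [0.001, -0.0, -0.168, 0.013, 0.336, 0.001], [0.0, -0.001, -0.169, -0.014, 0.335, 0.001], [0.001, -0.0, -0.168, -0.043, 0.333, 0.002]
--
```

Call:
{"name": "play_rows", "arguments": {
  "moves": [
    [[0,0,-0.17,0.33,0.03,0,60],[0,0,-0.17,0.33,0.06,0,60],[0,0,-0.17,0.32,0.09,0,60],[0,0,-0.17,0.31,0.12,0,60],[0,0,-0.17,0.3,0.14,0,60]]
  ]
}}

```text
time: 1.35
tool_pos: [0.3587, -0.3061, 0.3621]
tcp_rot: [-1.927, -2.48, -0.0]
wrist_force: [0.5, -1.2, -0.4]
width: 0.701
grip_force: 0.0
```

Call:
{"name": "play_rows", "arguments": {
  "moves": [
    [[0,0,-0.17,0.29,0.17,0,60],[0,0,-0.17,0.28,0.19,0,60],[0,0,-0.17,0.26,0.21,0,60],[0,0,-0.17,0.24,0.23,0,60],[0,0,-0.17,0.22,0.25,0,60]]
  ]
}}

```text
time: 1.77
tool_pos: [0.4029, -0.1448, 0.3623]
tcp_rot: [-1.361, -2.831, -0.0]
wrist_force: [0.4, 0.2, 0.2]
width: 0.699
grip_force: 0.0
```

Call:
{"name": "play_rows", "arguments": {
  "moves": [
    [[0,0,-0.17,0.2,0.27,0,60],[0,0,-0.17,0.17,0.29,0,60],[0,0,-0.17,0.15,0.3,0,60],[0,0,-0.17,0.12,0.31,0,60],[0,0,-0.17,0.1,0.32,0,60]]
  ]
}}

```text
time: 2.18
tool_pos: [0.4475, 0.0167, 0.3623]
tcp_rot: [-0.732, -3.055, 0.0]
wrist_force: [1.2, -0.5, -0.4]
width: 0.703
grip_force: 0.0
```

Run:
```python
from workcell import bot
from h import *
s=bot.read_state();print(s["time"],s["tool_pos"],s["q"])
go((s["tool_pos"],s["tcp_rot"]),[((.4935,.1803,.36),86.6,5)])
```

```text
2.1833 [0.44747014 0.01671328 0.36233969] [-1.82012803e-02 -2.34408282e-01  1.82244023e+00 -1.20702187e-04
  1.55377061e+00 -1.11850487e+00]
[-0.0, -0.0, -0.164, 0.066, 0.333, 0.005], [-0.0, -0.0, -0.165, 0.039, 0.338, 0.005], [-0.0, -0.0, -0.164, 0.011, 0.34, 0.004], [-0.0, -0.0, -0.165, -0.017, 0.339, 0.005], [-0.0, -0.0, -0.164, -0.045, 0.337, 0.004]
--
```

Call:
{"name": "play_rows", "arguments": {
  "moves": [
    [[0,0,-0.165,0.07,0.33,0,60],[0,0,-0.165,0.04,0.34,0,60],[0,0,-0.165,0.01,0.34,0,60],[0,0,-0.165,-0.02,0.34,0,60],[0,0,-0.165,-0.05,0.34,0,60]]
  ]
}}

```text
time: 2.6
tool_pos: [0.4945, 0.1805, 0.3622]
tcp_rot: [-0.091, -3.14, 0.001]
wrist_force: [0.7, 0.5, 0.2]
width: 0.7
grip_force: 0.0
```

Call:
{"name": "play_rows", "arguments": {
  "moves": [
    [[0,0,0,0,0,0.4,60],[0,0,0,0,0,0.4,60],[0,0,0,0,0,0.4,60],[0,0,0,0,0,0.4,60],[0,0,0,0,0,0.2,60]]
  ]
}}

```text
time: 3.02
tool_pos: [0.4908, 0.1779, 0.1764]
tcp_rot: [-0.097, -3.132, 0.004]
wrist_force: [-1.2, 0.4, 0.1]
width: 0.701
grip_force: 0.0
```

Run:
```python
from workcell import bot
from h import *
s=bot.read_state();print(s["time"],s["tool_pos"],s["q"])
go((s["tool_pos"],s["tcp_rot"]),[((.4932,.1803,.099),86.6,5)])
```

```text
3.0167 [0.49076406 0.17788411 0.17639845] [ 3.00021718e-01 -1.31856171e-03  1.95173441e+00 -8.08452328e-06
  1.19989918e+00 -1.20892928e+00]
[-0.001, -0.003, -0.001, -0.006, 0.006, 0.155], [-0.001, -0.003, -0.001, -0.006, 0.005, 0.155], [-0.001, -0.003, -0.001, -0.005, 0.005, 0.155], [-0.002, -0.004, -0.001, -0.005, 0.006, 0.154], [-0.001, -0.003, -0.001, -0.005, 0.005, 0.155]
--
```

Call:
{"name": "play_rows", "arguments": {
  "moves": [
    [[0,0,0,0,0,0.2,60],[0,0,0,0,0,0.2,60],[0,0,0,0,0,0.2,60],[0,0,0,0,0,0.1,60],[0,0,0,0,0,0,60]]
  ]
}}

```text
time: 3.43
tool_pos: [0.4919, 0.178, 0.1094]
tcp_rot: [-0.098, -3.134, 0.003]
wrist_force: [-1.0, -0.5, -0.1]
width: 0.698
grip_force: 0.0
```

Run:
```python
from workcell import bot
from h import *
s=bot.read_state();print(s["time"],s["tool_pos"],s["wrist_force"])
go((s["tool_pos"],s["tcp_rot"]),[((.4932,.1803,.099),86.6,1)])
```

```text
3.4333 [0.49192838 0.17799423 0.10938104] [-0.96103569 -0.47830228 -0.12607666]
[-0.004, -0.012, -0.006, -0.012, 0.024, 0.104]
--
```

Adjust the pose, then close.

Call:
{"name": "play_rows", "arguments": {
  "moves": [
    [[0,0,0,-0.01,0.025,0.1,60],[0,0,0,0,0,0,10],[0,0,0,0,0,0,5],[0,0,0,0,0,0,5],[0,0,0,0,0,0,5]]
  ],
  "newtons": 30
}}

```text
time: 3.85
tool_pos: [0.4966, 0.1815, 0.1038]
tcp_rot: [0.098, 3.138, 0.001]
wrist_force: [0.3, -0.3, 0.3]
width: 0.14
grip_force: 0.0
```

Call:
{"name": "play_rows", "arguments": {
  "moves": [
    [[0,0,0,0,0,0,5],[0,0,0,0,0,0,5],[0,0,0,0,0,0,5],[0,0,0,0,0,0,5]]
  ]
}}

```text
time: 4.18
tool_pos: [0.4959, 0.1813, 0.1029]
tcp_rot: [0.098, 3.14, 0.0]
wrist_force: [-0.1, 0.1, 0.2]
width: 0.059
grip_force: 0.0
```

Run:
```python
from workcell import bot, vision
from h import *
s=bot.read_state();print(s["time"],s["tool_pos"],s["tcp_rot"],s["q"],s["width"],s["grip_force"])
o=[]
for n,b in(("scene",(310,460,170,310)),("top",(100,250,180,320))):
    c=vision.read_camera(n);x0,x1,y0,y1=b;o.append(cv2.resize(c["image"][y0:y1,x0:x1],None,fx=2.6,fy=2.6,interpolation=2))
o=np.clip(np.hstack(o)*1.6,0,255).astype(np.uint8);cv2.imwrite("pics/g.png",o[:,:,::-1])
```

```text
4.1833 [0.49593383 0.18126936 0.1028791 ] [9.79056388e-02 3.13970309e+00 1.68833610e-04] [ 3.03264050e-01  7.24296750e-02  2.01985515e+00 -2.04782761e-05
  1.04892925e+00 -1.20517610e+00] 0.05871321190887615 0.0
```

View pics/g.png

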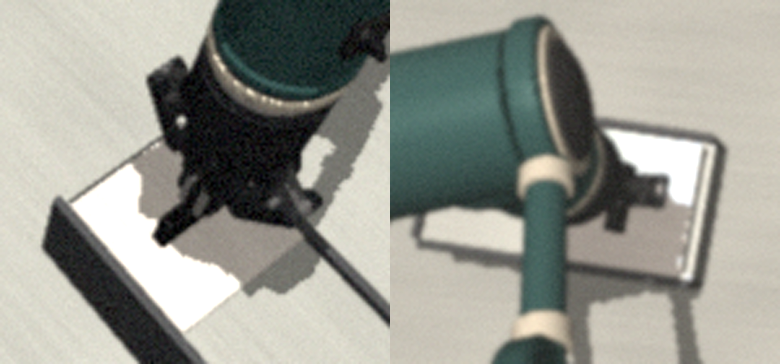

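The pictures show the gripper over the cover, with the grip plate apparently still exposed beside it (scene crop (185,225)). I will measure where the plate and the fingers are from depth.

Run:
```python
from workcell import vision
from h import *
for n,b in(("scene",(310,460,170,310)),("top",(100,250,180,320))):
    c=vision.read_camera(n);np.savez(n+"1.npz",**c);x0,x1,y0,y1=b
    P=cloud(c)[y0:y1,x0:x1];I=c["image"][y0:y1,x0:x1].max(-1);z=P[...,2]
    for lo,hi in((.098,.112),(.112,.124),(.123,.129),(.13,.145),(.145,.16),(.16,.18),(.18,.2)):
        m=(z>lo)&(z<hi)&(I<60)
        if m.sum()>3: print(n,lo,hi,m.sum(),rect(P[m]),(P[m].min(0)*1000).round(),(P[m].max(0)*1000).round())
```

```text
scene 0.098 0.112 39 (array([506.5, 185.1]), array([ 8.3, 36.9]), 73.0) [488. 176.  99.] [523. 187. 111.]
scene 0.112 0.124 33 (array([510.7, 180.2]), array([10.9, 25.1]), 86.8) [498. 175. 112.] [523. 186. 124.]
scene 0.123 0.129 83 (array([508.8, 180.1]), array([11.2, 28.7]), 86.9) [494. 174. 123.] [523. 186. 129.]
scene 0.13 0.145 41 (array([502.1, 182.3]), array([14.3, 32.4]), 6.0) [493. 166. 133.] [508. 198. 145.]
scene 0.145 0.16 85 (array([499.9, 181.8]), array([16.5, 32.2]), 0.8) [491. 166. 146.] [508. 198. 160.]
scene 0.16 0.18 116 (array([499.3, 183.4]), array([59.2, 20.8]), 86.6) [489. 153. 161.] [510. 212. 180.]
scene 0.18 0.2 328 (array([500.1, 181.4]), array([94. , 27.4]), 89.4) [486. 134. 180.] [514. 228. 200.]
top 0.098 0.112 14 (array([456.9, 177. ]), array([ 4.3, 53. ]), 89.9) [430. 175.  98.] [483. 179. 111.]
top 0.112 0.124 21 (array([491.1, 178.5]), array([ 9.1, 53.4]), 86.5) [464. 173. 113.] [518. 184. 124.]
top 0.123 0.129 49 (array([491. , 180.2]), array([11.1, 55.1]), 87.7) [464. 174. 123.] [518. 186. 129.]
top 0.13 0.145 5 (array([480.1, 179.8]), array([ 3.7, 18.9]), 50.4) [472. 173. 130.] [487. 184. 145.]
top 0.18 0.2 15 (array([487.4, 153.2]), array([13.3, 28.8]), 45.6) [479. 148. 181.] [502. 166. 200.]
```

Run:
```python
from h import *
for n in("scene","top"):
    c=dict(np.load(n+"1.npz"));P=cloud(c);x,y,z=P[...,0],P[...,1],P[...,2]
    m=(abs(x-.5)<.03)&(y>.15)&(y<.22)&(z>.095)&(z<.175)&(c["depth"]>0)
    for lo in np.arange(.095,.175,.006):
        k=m&(z>=lo)&(z<lo+.006)
        if k.sum(): print(n,round(lo,3),k.sum(),"x",(x[k].min()*1e3).round(),(x[k].max()*1e3).round(),"y",(y[k].min()*1e3).round(),(y[k].max()*1e3).round())
```

```text
scene 0.095 19 x 485.0 523.0 y 174.0 187.0
scene 0.101 21 x 488.0 523.0 y 174.0 187.0
scene 0.107 17 x 494.0 523.0 y 174.0 186.0
scene 0.113 16 x 498.0 523.0 y 173.0 186.0
scene 0.119 32 x 498.0 523.0 y 173.0 186.0
scene 0.125 68 x 494.0 523.0 y 174.0 186.0
scene 0.131 7 x 495.0 506.0 y 172.0 190.0
scene 0.137 21 x 500.0 508.0 y 168.0 195.0
scene 0.143 37 x 491.0 508.0 y 165.0 198.0
scene 0.149 38 x 492.0 507.0 y 166.0 198.0
scene 0.155 31 x 493.0 508.0 y 165.0 197.0
scene 0.161 25 x 494.0 508.0 y 173.0 197.0
scene 0.167 30 x 489.0 508.0 y 171.0 196.0
scene 0.173 5 x 489.0 507.0 y 174.0 198.0
top 0.095 5 x 470.0 481.0 y 170.0 176.0
top 0.101 6 x 472.0 520.0 y 173.0 176.0
top 0.107 5 x 472.0 483.0 y 175.0 176.0
top 0.113 7 x 478.0 522.0 y 173.0 176.0
top 0.119 17 x 470.0 519.0 y 173.0 184.0
top 0.125 30 x 470.0 521.0 y 174.0 186.0
top 0.131 1 x 485.0 485.0 y 178.0 178.0
top 0.137 2 x 485.0 487.0 y 173.0 173.0
top 0.143 1 x 484.0 484.0 y 174.0 174.0
```

The fingertips really sit near z = 0.131, above the plate, while the reported TCP says 0.103. So this reading is about 28 mm low, and they closed over the plate. I will open, go lower and check with the camera.

Call:
{"name": "play_rows", "arguments": {
  "moves": [
    [[0,0,0,0,0,0,60],[0,0,0,0,0,0,60],[0,0,0,0,0,0,60],[0,0,0,0,0,0,60],[0,0,0,0,0,0,60]]
  ]
}}

```text
time: 4.8
tool_pos: [0.4958, 0.1813, 0.1027]
tcp_rot: [-0.098, -3.14, 0.0]
wrist_force: [-0.6, 0.1, 0.2]
width: 0.702
grip_force: 0.0
```

Call:
{"name": "play_rows", "arguments": {
  "moves": [
    [[0,0,0,0,0,0.06,60],[0,0,0,0,0,0.06,60],[0,0,0,0,0,0.06,60],[0,0,0,0,0,0.06,60],[0,0,0,0,0,0,60]]
  ]
}}

```text
time: 5.22
tool_pos: [0.4943, 0.1808, 0.0766]
tcp_rot: [-0.098, -3.137, 0.002]
wrist_force: [-0.4, -0.4, -0.6]
width: 0.703
grip_force: 0.0
```

```bash
cat > tip.py <<'E'
from workcell import vision,bot
from h import *
s=bot.read_state();print(s["time"],s["tool_pos"],s["tcp_rot"],s["wrist_force"],s["width"],s["grip_force"])
X,Y=s["tool_pos"][:2]
for n in("scene",):
    c=vision.read_camera(n);np.savez(n+"1.npz",**c);P=cloud(c);x,y,z=P[...,0],P[...,1],P[...,2]
    m=(abs(x-X)<.035)&(abs(y-Y)<.065)&(z>.094)&(z<.18)&(c["depth"]>0)
    for lo in np.arange(.094,.18,.006):
        k=m&(z>=lo)&(z<lo+.006)
        if k.sum(): print(n,round(lo,3),k.sum(),"x",(x[k].min()*1e3).round(),(x[k].max()*1e3).round(),"y",(y[k].min()*1e3).round(),(y[k].max()*1e3).round())
E
python3 tip.py
```

```text
5.2167 [0.49426961 0.18078368 0.07657388] [-9.77158745e-02 -3.13680917e+00  1.78680384e-03] [-0.38984423 -0.39188074 -0.62141024] 0.7033345072811508 0.0
scene 0.094 40 x 460.0 528.0 y 124.0 230.0
scene 0.1 24 x 475.0 523.0 y 175.0 187.0
scene 0.106 23 x 483.0 523.0 y 173.0 187.0
scene 0.112 37 x 479.0 524.0 y 145.0 217.0
scene 0.118 62 x 481.0 523.0 y 140.0 225.0
scene 0.124 188 x 478.0 522.0 y 138.0 224.0
scene 0.13 30 x 486.0 508.0 y 138.0 225.0
scene 0.136 32 x 489.0 509.0 y 138.0 224.0
scene 0.142 15 x 495.0 508.0 y 145.0 224.0
scene 0.148 15 x 499.0 510.0 y 145.0 229.0
scene 0.154 54 x 487.0 511.0 y 128.0 240.0
scene 0.16 195 x 480.0 512.0 y 119.0 242.0
scene 0.166 91 x 480.0 512.0 y 119.0 242.0
scene 0.172 72 x 481.0 514.0 y 118.0 244.0
scene 0.178 51 x 482.0 514.0 y 117.0 242.0
```

Open tips are now at z ≈ 0.113, about 0.104 once closed, and they straddle the plate. Lower 5 mm more and close.

Call:
{"name": "play_rows", "arguments": {
  "moves": [
    [[0,0,0,0,0,0.05,60],[0,0,0,0,0,0,60],[0,0,0,0,0,0,5],[0,0,0,0,0,0,5],[0,0,0,0,0,0,5]]
  ],
  "newtons": 40
}}

```text
time: 5.68
tool_pos: [0.4961, 0.1813, 0.074]
tcp_rot: [0.098, 3.14, 0.0]
wrist_force: [0.1, 0.4, 0.1]
width: 0.281
grip_force: 0.0
```

Call:
{"name": "play_rows", "arguments": {
  "moves": [
    [[0,0,0,0,0,0,5],[0,0,0,0,0,0,5],[0,0,0,0,0,0,5],[0,0,0,0,0,0,5]]
  ]
}}

```text
time: 6.02
tool_pos: [0.496, 0.1812, 0.0741]
tcp_rot: [0.097, 3.14, -0.0]
wrist_force: [-1.5, -0.4, 2.5]
width: 0.128
grip_force: 41.1
```

Gripped: 11 mm opening at 41 N. Slide along +y.

Call:
{"name": "play_rows", "arguments": {
  "moves": [
    [[0,0,0,0,0.1,0,5],[0,0,0,0,0.2,0,5],[0,0,0,0,0.2,0,5],[0,0,0,0,0.2,0,5],[0,0,0,0,0.2,0,5]]
  ]
}}

```text
time: 6.43
tool_pos: [0.5013, 0.2719, 0.0741]
tcp_rot: [-0.098, -3.14, 0.001]
wrist_force: [-1.6, -2.3, 4.5]
width: 0.132
grip_force: 41.5
```

Call:
{"name": "play_rows", "arguments": {
  "moves": [
    [[0,0,0,0,0.1,0,5],[0,0,0,0,0.05,0,5],[0,0,0,0,0,0,5]]
  ]
}}

```text
time: 6.68
tool_pos: [0.5023, 0.288, 0.0741]
tcp_rot: [0.096, 3.14, 0.003]
wrist_force: [-2.9, 1.5, 4.2]
width: 0.134
grip_force: 41.5
```

Call:
{"name": "play_rows", "arguments": {
  "moves": [
    [[0,0,0,0,0.03,0,5],[0,0,0,0,0.03,0,5],[0,0,0,0,0.02,0,5],[0,0,0,0,0,0,5]]
  ]
}}

```text
time: 7.02
tool_pos: [0.5022, 0.2891, 0.0741]
tcp_rot: [-0.096, -3.138, 0.013]
wrist_force: [-3.8, -16.3, 12.0]
width: 0.131
grip_force: 42.6
```

End stop reached (−16 N). Relax, release and rise.

Call:
{"name": "play_rows", "arguments": {
  "moves": [
    [[0,0,0,0,-0.05,0,5],[0,0,0,0,0,0,30],[0,0,0,0,0,0,60],[0,0,0,0,0,0,60],[0,0,0,0,0,0,60]]
  ]
}}

```text
time: 7.43
tool_pos: [0.5025, 0.2891, 0.0733]
tcp_rot: [-0.098, -3.14, 0.0]
wrist_force: [0.7, 0.1, 0.5]
width: 0.692
grip_force: 0.0
```

Call:
{"name": "play_rows", "arguments": {
  "moves": [
    [[0,0,0,0,0,-0.2,60],[0,0,0,0,0,-0.4,60],[0,0,0,0,0,-0.4,60],[0,0,0,0,0,-0.4,60],[0,0,0,0,0,-0.4,60]]
  ]
}}

```text
time: 7.85
tool_pos: [0.5022, 0.2891, 0.2551]
tcp_rot: [-0.097, -3.14, 0.0]
wrist_force: [0.9, 1.2, -0.0]
width: 0.703
grip_force: 0.0
```

Call:
{"name": "play_rows", "arguments": {
  "moves": [
    [[0,0,0,0,0,-0.4,60],[0,0,0,0,0,-0.4,60],[0,0,0,0,0,-0.3,60],[0,0,0,0,0,0,60]]
  ]
}}

```text
time: 8.18
tool_pos: [0.5055, 0.2909, 0.373]
tcp_rot: [0.097, 3.128, 0.011]
wrist_force: [0.4, 1.1, 2.0]
width: 0.702
grip_force: 0.0
```

Run:
```python
from workcell import bot,vision
from h import *
s=bot.read_state();print(s["time"],s["tool_pos"],s["tcp_rot"])
for n in("scene","top"):
    c=vision.read_camera(n);P=cloud(c);x,y,z=P[...,0],P[...,1],P[...,2];ok=c["depth"]>0
    m=ok&(abs(x-.5)<.05)&(abs(y-.29)<.03)&(z>.115)&(z<.14);print(n,"grip",m.sum(),m.sum()>5 and rect(P[m]))
    m=ok&(abs(x-.494)<.065)&(abs(y-.175)<.07)&(z<.04);print("floor",m.sum(),m.sum()>5 and (rect(P[m]),np.median(z[m])))
    m=ok&(abs(x-.66)<.06)&(abs(y+.08)<.05)&(z>.18)&(z<.22);print("bar",m.sum(),rect(P[m]))
    # gripper tips
    X,Y,Zt=s["tool_pos"];m=ok&(abs(x-X)<.04)&(abs(y-Y)<.07)&(z>.2);print("tip zmin",np.sort(z[m])[:8])
    k=m&(z<z[m].min()+.03);print("tips",rect(P[k]))
    cv2.imwrite(f"pics/{n}2.png",c["image"][:,:,::-1])
# start pictures: tips at start
for n in("scene","top"):
    c=dict(np.load(n+"0.npz"));P=cloud(c);x,y,z=P[...,0],P[...,1],P[...,2];m=(abs(x-.257)<.07)&(abs(y+.623)<.07)&(z>.12)
    print(n,m.sum(),m.sum() and np.sort(z[m])[:5])
R0=s["tool_pos"],s["tcp_rot"];go(R0,[((.55,-.02,.36),42,10),((.6595,-.0797,.36),36.8,5)])
```

```text
8.1833 [0.50547232 0.29086269 0.37298235] [0.09700695 3.12753059 0.01104004]
scene grip 271 (array([500., 288.]), array([12.1, 59.4]), 86.7)
floor 2473 ((array([498.3, 164.8]), array([107.6, 129.3]), 84.7), np.float64(0.01329496193921497))
bar 382 (array([659.9, -79.5]), array([16.3, 70.3]), 36.9)
tip zmin [0.40709065 0.40844079 0.40854745 0.40889842 0.40924381 0.40926646
 0.4097318  0.40984831]
tips (array([506. , 290.9]), array([87.3, 23.4]), 86.0)
top grip 189 (array([498.9, 287.9]), array([12.9, 59.9]), 86.8)
floor 2230 ((array([493.7, 167.9]), array([128. , 125.8]), 0.0), np.float64(0.012841759455259553))
bar 251 (array([658.6, -79.9]), array([15.3, 69.9]), 37.4)
tip zmin [0.40618198 0.40960056 0.41270635 0.41290649 0.41292227 0.41402251
 0.41513897 0.41638894]
tips (array([496.2, 250.1]), array([ 8.1, 20.2]), 50.1)
scene 0 0
top 0 0
[0.002, 0.002, 0.155, -0.064, -0.308, 0.011], [0.002, 0.002, 0.155, -0.087, -0.302, 0.012], [0.002, 0.002, 0.155, -0.11, -0.294, 0.012], [0.002, 0.002, 0.155, -0.133, -0.285, 0.012], [0.003, 0.002, 0.155, -0.154, -0.273, 0.012]
[0.002, 0.001, 0.155, -0.175, -0.261, 0.013], [0.003, 0.002, 0.155, -0.195, -0.246, 0.013], [0.002, 0.001, 0.155, -0.213, -0.23, 0.013], [0.003, 0.002, 0.156, -0.231, -0.213, 0.012], [0.002, 0.001, 0.155, -0.246, -0.195, 0.013]
--
[0.0, 0.0, 0.036, -0.235, 0.083, 0.0], [0.0, 0.0, 0.036, -0.234, 0.087, 0.0], [0.0, 0.0, 0.037, -0.232, 0.091, 0.0], [0.0, 0.0, 0.036, -0.231, 0.095, 0.0], [0.0, 0.0, 0.037, -0.228, 0.1, 0.0]
--
```

The cover's grip moved 108 mm without slipping and came up against the stop, and the well floor is visible. Both views again put the reported TCP about 28 mm below the true shut tip, so I allow for that. Next, the masher.

Call:
{"name": "play_rows", "arguments": {
  "moves": [
    [[0,0,0.155,-0.06,-0.31,0,50],[0,0,0.155,-0.09,-0.3,0,50],[0,0,0.155,-0.11,-0.29,0,50],[0,0,0.155,-0.13,-0.285,0,50],[0,0,0.155,-0.155,-0.275,0,50]]
  ]
}}

```text
time: 8.7
tool_pos: [0.5234, 0.1325, 0.3608]
tcp_rot: [-0.704, -3.058, 0.003]
wrist_force: [1.6, -1.0, -0.3]
width: 0.585
grip_force: 0.0
```

Call:
{"name": "play_rows", "arguments": {
  "moves": [
    [[0,0,0.155,-0.175,-0.26,0,50],[0,0,0.155,-0.195,-0.245,0,50],[0,0,0.155,-0.21,-0.23,0,50],[0,0,0.155,-0.23,-0.21,0,50],[0,0,0.155,-0.245,-0.195,0,50]]
  ]
}}

```text
time: 9.12
tool_pos: [0.5456, -0.0222, 0.3609]
tcp_rot: [-1.281, -2.864, 0.002]
wrist_force: [0.9, -0.1, -1.3]
width: 0.584
grip_force: 0.0
```

Call:
{"name": "play_rows", "arguments": {
  "moves": [
    [[0,0,0.036,-0.235,0.08,0,50],[0,0,0.036,-0.235,0.085,0,50],[0,0,0.036,-0.23,0.09,0,50],[0,0,0.036,-0.23,0.095,0,50],[0,0,0.036,-0.23,0.1,0,50]]
  ]
}}

```text
time: 9.53
tool_pos: [0.6556, -0.0815, 0.3604]
tcp_rot: [-1.405, -2.805, 0.002]
wrist_force: [-0.3, -0.3, -0.2]
width: 0.585
grip_force: 0.0
```

Call:
{"name": "play_rows", "arguments": {
  "moves": [
    [[0,0,0,0,0,0,50],[0,0,0,0,0,0,50],[0,0,0,0,0,0,50]]
  ]
}}

```text
time: 9.78
tool_pos: [0.6546, -0.0805, 0.3613]
tcp_rot: [-1.403, -2.807, 0.002]
wrist_force: [0.0, 0.6, -0.5]
width: 0.586
grip_force: 0.0
```

Run:
```python
from workcell import bot
from h import *
s=bot.read_state();print(s["time"],s["tool_pos"],s["tcp_rot"],s["q"])
go((s["tool_pos"],s["tcp_rot"]),[((.6592,-.0797,.22),37,5)])
```

```text
9.7833 [ 0.65461132 -0.08050653  0.36133587] [-1.40278598e+00 -2.80650754e+00  1.50582346e-03] [-1.60295737e-01  1.86008346e-01  1.41293733e+00  2.87528709e-04
  1.54678036e+00 -8.04071052e-01]
[-0.001, -0.001, -0.001, -0.005, 0.009, 0.283], [-0.001, -0.001, -0.001, -0.005, 0.009, 0.283], [-0.001, -0.001, -0.001, -0.005, 0.009, 0.282], [-0.001, -0.002, -0.001, -0.005, 0.009, 0.283], [-0.001, -0.001, -0.0, -0.004, 0.008, 0.282]
--
```

Call:
{"name": "play_rows", "arguments": {
  "moves": [
    [[0,0,0,-0.005,0.01,0.3,50],[0,0,0,-0.005,0.01,0.3,50],[0,0,0,-0.005,0.01,0.3,50],[0,0,0,-0.005,0.01,0.3,50],[0,0,0,0,0,0.2,50]]
  ]
}}

```text
time: 10.2
tool_pos: [0.6573, -0.0789, 0.2201]
tcp_rot: [-1.402, -2.807, 0.002]
wrist_force: [-1.0, 0.2, 0.2]
width: 0.584
grip_force: 0.0
```

Call:
{"name": "play_rows", "arguments": {
  "moves": [
    [[0,0,0,0,0,0,50],[0,0,0,0,0,0,50]]
  ]
}}

```text
time: 10.37
tool_pos: [0.6581, -0.0793, 0.2224]
tcp_rot: [-1.402, -2.808, 0.002]
wrist_force: [-0.0, 0.1, 0.5]
width: 0.585
grip_force: 0.0
```

Run:
```python
from workcell import bot,vision
from h import *
s=bot.read_state();print(s["time"],s["tool_pos"],s["tcp_rot"])
X,Y,Z=s["tool_pos"]
for n in("scene","top"):
    c=vision.read_camera(n);P=cloud(c);x,y,z=P[...,0],P[...,1],P[...,2];ok=(c["depth"]>0)&(np.hypot(x-X,y-Y)<.06)
    m=ok&(z>.18)&(z<.215);print(n,"bar",m.sum(),m.sum()>5 and rect(P[m]))
    m=ok&(z>.225)&(z<.28);print("tips",m.sum(),m.sum()>5 and rect(P[m]),np.sort(z[m])[:6].round(3))
go((s["tool_pos"],s["tcp_rot"]),[((.6592,-.0797,.15),37,4)])
```

```text
10.3667 [ 0.65810617 -0.07925391  0.22240447] [-1.40234460e+00 -2.80750441e+00  1.52845008e-03]
scene bar 339 (array([660.4, -79.1]), array([15.6, 70. ]), 37.6)
tips 207 (array([660.2, -74.7]), array([70. , 19.5]), 37.7) [0.255 0.255 0.255 0.256 0.256 0.256]
top bar 122 (array([654.7, -74.3]), array([15.3, 40.1]), 35.8)
tips 34 (array([650.7, -73.5]), array([70.7, 10.2]), 44.4) [0.26  0.262 0.262 0.262 0.264 0.264]
[-0.001, -0.001, -0.001, -0.003, 0.002, 0.181], [-0.001, -0.001, -0.001, -0.003, 0.002, 0.181], [-0.001, -0.002, -0.0, -0.003, 0.002, 0.181], [-0.002, -0.001, -0.001, -0.002, 0.001, 0.181]
--
```

Call:
{"name": "play_rows", "arguments": {
  "moves": [
    [[0,0,0,-0.01,0.01,0.2,50],[0,0,0,0,0,0.2,50],[0,0,0,0,0,0.2,50],[0,0,0,0,0,0.12,50],[0,0,0,0,0,0,50]]
  ]
}}

```text
time: 10.88
tool_pos: [0.6603, -0.0801, 0.1503]
tcp_rot: [-1.404, -2.808, 0.001]
wrist_force: [0.2, 0.5, 0.3]
width: 0.586
grip_force: 0.0
```

Call:
{"name": "play_rows", "arguments": {
  "moves": [
    [[0,0,0,0,0,0,10],[0,0,0,0,0,0,10],[0,0,0,0,0,0,10],[0,0,0,0,0,0,10],[0,0,0,0,0,0,10]]
  ],
  "newtons": 50
}}

```text
time: 11.3
tool_pos: [0.6628, -0.0807, 0.1542]
tcp_rot: [1.403, 2.806, 0.002]
wrist_force: [-0.1, 0.5, 5.7]
width: 0.163
grip_force: 49.1
```

Call:
{"name": "play_rows", "arguments": {
  "moves": [
    [[0,0,0,0,0,0,10],[0,0,0,0,0,0,10]]
  ]
}}

```text
time: 11.47
tool_pos: [0.6628, -0.0807, 0.1542]
tcp_rot: [1.403, 2.806, 0.002]
wrist_force: [-0.7, -1.1, 5.7]
width: 0.17
grip_force: 49.1
```

Gripped at 49 N on the rod. Lift straight up.

Call:
{"name": "play_rows", "arguments": {
  "moves": [
    [[0,0,0,0,0,-0.1,10],[0,0,0,0,0,-0.2,10],[0,0,0,0,0,-0.25,10],[0,0,0,0,0,-0.25,10],[0,0,0,0,0,-0.25,10]]
  ]
}}

```text
time: 11.88
tool_pos: [0.6606, -0.0801, 0.2572]
tcp_rot: [-1.404, -2.808, 0.001]
wrist_force: [0.4, 0.6, -1.9]
width: 0.167
grip_force: 49.1
```

Call:
{"name": "play_rows", "arguments": {
  "moves": [
    [[0,0,0,0,0,-0.25,10],[0,0,0,0,0,-0.2,10],[0,0,0,0,0,-0.1,10],[0,0,0,0,0,0,10],[0,0,0,0,0,0,10]]
  ]
}}

```text
time: 12.3
tool_pos: [0.6613, -0.0803, 0.3115]
tcp_rot: [-1.405, -2.81, -0.0]
wrist_force: [-0.4, -0.6, -1.8]
width: 0.167
grip_force: 49.1
```

Run:
```python
from workcell import bot,vision
from h import *
s=bot.read_state();print(s["time"],s["tool_pos"],s["tcp_rot"],s["wrist_force"],s["width"],s["grip_force"])
T=dict(np.load("top0.npz"))
for n,uv in(("bottle",(258,165)),("pestlepot",(330,305)),("ladlepot",(369,215))): print(n,ray(T,uv,.05).round(3))
X,Y,_=s["tool_pos"]
for n in("scene","top"):
    c=vision.read_camera(n);np.savez(n+"3.npz",**c);P=cloud(c);x,y,z=P[...,0],P[...,1],P[...,2];ok=(c["depth"]>0)&(np.hypot(x-X,y-Y)<.06)
    m=ok&(z>.11)&(z<.2);print(n,"foot/wires",m.sum(),np.sort(z[m])[:5].round(3) if m.sum() else 0)
    k=m&(z<.165);print(k.sum(),k.sum()>5 and rect(P[k]))
    m=ok&(z>.09)&(z<.108);print("rim",m.sum(),rect(P[m]))
    cv2.imwrite(f"pics/{n}3.png",c["image"][:,:,::-1])
    m=(c["depth"]>0)&(abs(x-.5)<.06)&(abs(y-.23)<.13)&(z>.07)&(z<.1);print("well",rect(P[m]))
```

```text
12.3 [ 0.66127432 -0.08027941  0.31146561] [-1.40498136e+00 -2.80991247e+00 -7.84785135e-05] [-0.40303341 -0.58154943 -1.84678212] 0.1670475919012305 49.11213755607605
bottle [[0.736 0.052 0.05 ]]
pestlepot [[ 0.413 -0.149  0.05 ]]
ladlepot [[ 0.634 -0.231  0.05 ]]
scene foot/wires 797 [0.162 0.163 0.164 0.164 0.164]
15 (array([665.1, -59. ]), array([16.2, 53.8]), 69.5)
rim 254 (array([660.9, -74. ]), array([68.3, 83.3]), 65.6)
well (array([500. , 234.1]), array([119.9, 251.7]), 0.0)
top foot/wires 0 0
0 False
rim 0 (array([0., 0.]), array([0., 0.]), 0.0)
well (array([500. , 234.1]), array([251.6, 119.9]), 90.0)
```

View pics/scene3.png

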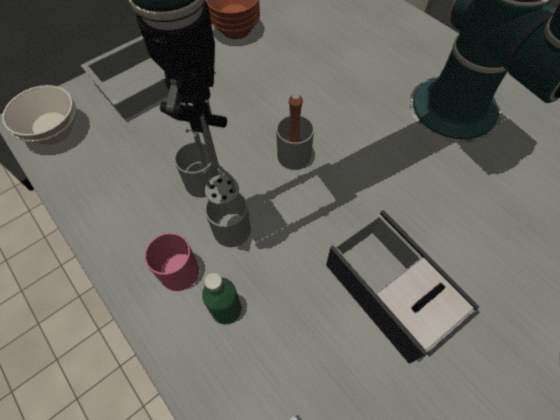

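The picture shows the masher hanging upright (foot at (221,187)) above its pot (229,222), which has not moved. The cover is over the deck with its grip at (428,297), and the well is open at (375,255). Now carry it to the well.

Run:
```python
from workcell import bot
from h import *
s=bot.read_state()
go((s["tool_pos"],s["tcp_rot"]),[((.4925,.172,.31),36.8,15)])
```

```text
[-0.0, -0.0, 0.0, 0.202, 0.011, -0.0], [-0.0, -0.0, 0.0, 0.202, 0.011, -0.0], [-0.0, -0.0, 0.0, 0.202, 0.011, -0.0], [-0.0, -0.0, 0.0, 0.201, 0.011, -0.0], [-0.0, -0.001, 0.0, 0.202, 0.012, -0.0]
[-0.001, -0.0, 0.0, 0.201, 0.011, -0.0], [-0.0, -0.001, 0.0, 0.202, 0.012, -0.0], [-0.001, -0.0, 0.0, 0.201, 0.011, -0.0], [-0.0, -0.001, 0.0, 0.202, 0.012, -0.0], [-0.001, -0.0, 0.0, 0.201, 0.011, -0.0]
[-0.0, -0.001, 0.0, 0.202, 0.012, -0.001], [-0.001, -0.0, 0.001, 0.201, 0.011, -0.001], [-0.0, -0.001, 0.0, 0.202, 0.011, -0.0], [-0.001, -0.0, 0.001, 0.201, 0.012, -0.001], [-0.0, -0.001, 0.0, 0.202, 0.011, -0.0]
--
```

Call:
{"name": "play_rows", "arguments": {
  "moves": [
    [[0,0,0,0.1,0.01,0,10],[0,0,0,0.2,0.01,0,10],[0,0,0,0.25,0.01,0,10],[0,0,0,0.25,0.01,0,10],[0,0,0,0.25,0.01,0,10]]
  ]
}}

```text
time: 12.82
tool_pos: [0.6005, 0.0079, 0.3096]
tcp_rot: [-1.404, -2.807, 0.002]
wrist_force: [-0.0, -0.5, -2.5]
width: 0.169
grip_force: 49.1
```

Call:
{"name": "play_rows", "arguments": {
  "moves": [
    [[0,0,0,0.25,0.01,0,10],[0,0,0,0.25,0.01,0,10],[0,0,0,0.25,0.02,0,10],[0,0,0,0.25,0.02,0,10],[0,0,0,0.25,0.02,0,10]]
  ]
}}

```text
time: 13.23
tool_pos: [0.5316, 0.1128, 0.31]
tcp_rot: [-1.404, -2.808, 0.002]
wrist_force: [0.9, 0.0, -2.2]
width: 0.168
grip_force: 49.1
```

Call:
{"name": "play_rows", "arguments": {
  "moves": [
    [[0,0,0,0.25,0.02,0,10],[0,0,0,0.2,0.02,0,10],[0,0,0,0.15,0.01,0,10],[0,0,0,0.1,0,0,10],[0,0,0,0,0,0,10]]
  ]
}}

```text
time: 13.65
tool_pos: [0.4937, 0.172, 0.3106]
tcp_rot: [-1.401, -2.809, 0.001]
wrist_force: [-1.0, 0.3, -2.5]
width: 0.165
grip_force: 49.1
```

Call:
{"name": "play_rows", "arguments": {
  "moves": [
    [[0,0,0,0,0,0,10],[0,0,0,0,0,0,10],[0,0,0,0,0,0,10]]
  ]
}}

```text
time: 13.9
tool_pos: [0.4961, 0.1697, 0.3114]
tcp_rot: [1.406, 2.809, -0.001]
wrist_force: [-0.2, -0.5, -2.7]
width: 0.17
grip_force: 49.1
```

Run:
```python
from workcell import bot,vision
from h import *
s=bot.read_state();print(s["time"],s["tool_pos"],s["tcp_rot"],s["wrist_force"],s["width"])
X,Y,_=s["tool_pos"]
c=vision.read_camera("scene");P=cloud(c);x,y,z=P[...,0],P[...,1],P[...,2];ok=(c["depth"]>0)&(np.hypot(x-X,y-Y)<.08)
for a,b in((.14,.18),(.162,.172)):
    m=ok&(z>a)&(z<b);print(m.sum(),rect(P[m]),np.sort(z[m])[:4])
m=(c["depth"]>0)&(np.hypot(x-.492,y-.172)<.09)&(z<.04);print("floor",rect(P[m]))
m=(c["depth"]>0)&(np.hypot(x-.5,y-.29)<.05)&(z>.118)&(z<.135);print("grip",rect(P[m]))
go((s["tool_pos"],s["tcp_rot"]),[((.4925,.172,.31),36.8,1)])
cv2.imwrite("pics/s4.png",cv2.resize(c["image"][120:380,270:510],None,fx=2.2,fy=2.2)[:,:,::-1])
```

```text
13.9 [0.49613019 0.16971847 0.31141106] [ 1.40638805e+00  2.80917513e+00 -8.26080310e-04] [-0.16947858 -0.48883224 -2.71170684] 0.17035548095661282
930 (array([493.3, 171.4]), array([60.2, 61.8]), 62.5) [0.16199678 0.16211991 0.16308619 0.16323912]
907 (array([493.3, 171.4]), array([60.2, 61.8]), 62.5) [0.16211991 0.16308619 0.16323912 0.16347319]
floor (array([509.3, 154.1]), array([145. , 142.9]), 1.3)
grip (array([499.9, 288.1]), array([12. , 58.3]), 86.6)
[-0.001, 0.001, 0.0, 0.04, -0.015, 0.014]
--
```

View pics/s4.png

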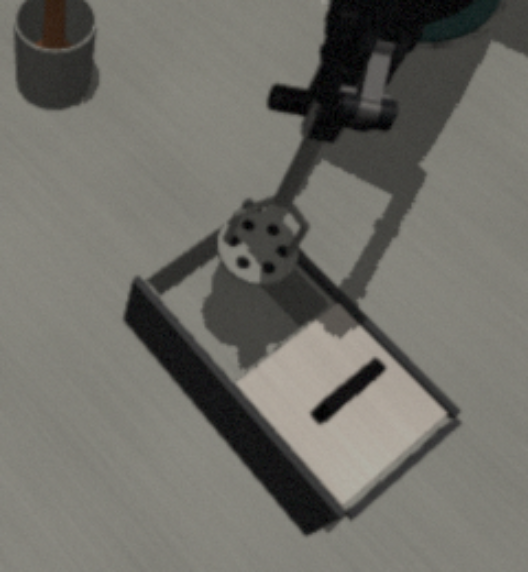

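The picture shows the foot above the well opening; depth puts it at (0.493, 0.171), within 1 mm of the well centre. The cover is against the end of the rails. Lower it.

Call:
{"name": "play_rows", "arguments": {
  "moves": [
    [[0,0,0,0,0,0.1,10],[0,0,0,0,0,0.2,10],[0,0,0,0,0,0.25,10],[0,0,0,0,0,0.25,10],[0,0,0,0,0,0.2,10]]
  ]
}}

```text
time: 14.37
tool_pos: [0.495, 0.1697, 0.2089]
tcp_rot: [-1.406, -2.808, 0.002]
wrist_force: [-0.2, -0.1, -1.7]
width: 0.164
grip_force: 49.0
```

Call:
{"name": "play_rows", "arguments": {
  "moves": [
    [[0,0,0,0,0,0.2,10],[0,0,0,0,0,0.12,10],[0,0,0,0,0,0.06,10],[0,0,0,0,0,0.03,10],[0,0,0,0,0,0,10]]
  ]
}}

```text
time: 14.78
tool_pos: [0.4959, 0.1703, 0.1705]
tcp_rot: [-1.405, -2.81, 0.0]
wrist_force: [-1.0, -0.5, -2.1]
width: 0.164
grip_force: 49.1
```

Call:
{"name": "play_rows", "arguments": {
  "moves": [
    [[0,0,0,0,0,0,10],[0,0,0,0,0,0,10]]
  ]
}}

```text
time: 14.95
tool_pos: [0.4969, 0.1708, 0.1722]
tcp_rot: [1.404, 2.808, 0.003]
wrist_force: [-0.3, -0.5, -1.6]
width: 0.169
grip_force: 49.1
```

Call:
{"name": "play_rows", "arguments": {
  "moves": [
    [[0,0,0,0,0,0.03,10],[0,0,0,0,0,0.03,10],[0,0,0,0,0,0.02,10],[0,0,0,0,0,0,10]]
  ]
}}

```text
time: 15.28
tool_pos: [0.4953, 0.1704, 0.1621]
tcp_rot: [-1.405, -2.809, 0.001]
wrist_force: [-0.6, -0.1, -1.9]
width: 0.165
grip_force: 49.1
```

Call:
{"name": "play_rows", "arguments": {
  "moves": [
    [[0,0,0,0,0,0.01,10],[0,0,0,0,0,0.01,10],[0,0,0,0,0,0,10]]
  ]
}}

```text
time: 15.53
tool_pos: [0.4962, 0.1706, 0.1614]
tcp_rot: [1.405, 2.809, 0.001]
wrist_force: [-0.6, -0.9, 1.6]
width: 0.17
grip_force: 49.3
```

Contact: the force went from −1.9 to +1.6 N. Press 1 mm more, then open gently.

Call:
{"name": "play_rows", "arguments": {
  "moves": [
    [[0,0,0,0,0,0.01,10],[0,0,0,0,0,0,10]]
  ]
}}

```text
time: 15.7
tool_pos: [0.4968, 0.1707, 0.1614]
tcp_rot: [1.404, 2.808, 0.003]
wrist_force: [-1.3, -1.1, 5.6]
width: 0.164
grip_force: 49.8
```

Call:
{"name": "play_rows", "arguments": {
  "moves": [
    [[0,0,0,0,0,0,20],[0,0,0,0,0,0,28],[0,0,0,0,0,0,40],[0,0,0,0,0,0,50],[0,0,0,0,0,0,50]]
  ]
}}

```text
time: 16.12
tool_pos: [0.4956, 0.1704, 0.1594]
tcp_rot: [-1.405, -2.81, 0.0]
wrist_force: [0.3, -0.1, -0.1]
width: 0.586
grip_force: 0.0
```

Call:
{"name": "play_rows", "arguments": {
  "moves": [
    [[0,0,0,0,0,-0.1,50],[0,0,0,0,0,-0.2,50],[0,0,0,0,0,-0.3,50],[0,0,0,0,0,-0.4,50],[0,0,0,0,0,-0.4,50]]
  ]
}}

```text
time: 16.53
tool_pos: [0.4948, 0.1702, 0.3008]
tcp_rot: [-1.404, -2.809, 0.002]
wrist_force: [0.6, 0.4, 0.7]
width: 0.586
grip_force: 0.0
```

Run:
```python
from workcell import bot,vision
from h import *
s=bot.read_state();print(s["time"],s["tool_pos"],s["wrist_force"])
c=vision.read_camera("scene");P=cloud(c);x,y,z=P[...,0],P[...,1],P[...,2];d=c["depth"]>0
m=d&(np.hypot(x-.494,y-.171)<.06)&(z>.19)&(z<.23);print("bar",m.sum(),rect(P[m]),z[m].max())
m=d&(np.hypot(x-.5,y-.29)<.05)&(z>.118)&(z<.135);print("grip",rect(P[m]))
cv2.imwrite("pics/s5.png",c["image"][:,:,::-1])
```

```text
16.5333 [0.49483289 0.17023001 0.30080013] [0.57394705 0.38720782 0.69401872]
bar 458 (array([493.4, 171.4]), array([16.7, 69.4]), 36.4) 0.2151393290179654
grip (array([500.3, 288. ]), array([12.1, 59.7]), 86.7)
```

View pics/s5.png

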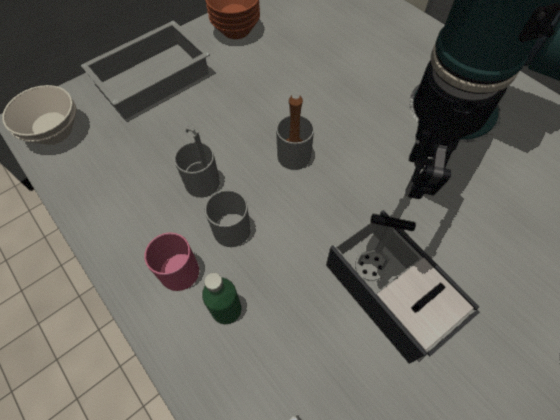

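The masher stands upright in the well (bar (393,222), foot (371,264)). The cover is open, and the pots, utensils and bottle are where they were. The gripper is clear, so I hand it in.

```bash
python3 -c "
from workcell import bot
print(bot.finish_job())"
```

```text
the job is handed in; nothing more can be done
None
```

The job is handed in at about 16.5 s of the 58 s: cover slid open to its end stop, masher standing upright in the well, its pot still in place, and the other pots, utensils and bottle look undisturbed in the last picture; no verdict was returned.

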